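Tip a washed dry-bath block over the kerb of its drain stand

TASK

The washed aluminium heating block is standing upright on the landing of the drain stand. Without picking it up, slide it square up against the raised rubber kerb, then tip it over the kerb edge onto its side so that it lies on the sloping ledge with its wells facing the drip tray. Keep it under control all the way and let it down gently instead of letting it fall over, and leave the tube rack, the bottle and the tip box where they are.

Things in the scene. Friction and masses are not known exactly. Their poses are not given: they have to be found in the camera images.
- kerb (a point): Middle of the kerb edge, 80 mm above the bench, on the fixed drain stand. The edge runs along its y axis, 360 mm long. x is level and points away from the drip tray, over the flat steel landing where the block stands (10 mm below the edge, reaching to x = +153 mm). On the -x side lies the black rubber-faced draining ledge. z is up.
- drain_stand: The fixed steel stand; origin on the bench straight under the kerb point, same axes. From the kerb edge (x = 0) the ledge slopes 5 degrees down to x = -45 mm, where it ends 76 mm above the bench, with its underside 28 mm lower. In front of it is open air over a white drip tray, rim 22 mm above the bench, reaching to x = -160 mm.
- block_mid (a point): Centre (half-way up) of the bare aluminium heating block, a box 44 (x) by 100 (y) by 90 mm (z) with ten 17 mm wells in its +z face; about 0.60 kg, give or take 15 %, its balance point at this centre; too long in y to grip. It starts upright on the landing, 15 to 50 mm clear of the kerb, up to 13 degrees out of square, its -x face to the kerb.
- foot_edge (a point): Middle of the block's lower edge on the kerb side (22 mm to -x of its centre, 45 mm below it; axes as the block's), the edge that comes up against the kerb. As the block leans over, this edge slips back 5 to 20 mm from the kerb.
- heat_block: The same block; origin at the centre of its underside, z up through the wells. Friction on steel and rubber is 0.5 to 0.7. Lying properly on the ledge, its z axis points out over the drip tray, 5 degrees below level, and its top end sticks out 15 to 35 mm past the ledge.
- tube_rack: A small blue rack of microtubes, 60 by 70 mm and 51 mm tall, loose, standing at one end of the landing; origin at the centre of its underside. Leave it alone.
- reagent_bottle: A clear bottle with a blue cap, 56 mm across and 115 mm tall, loose, standing at the other end of the landing; origin at the centre of its underside. Leave it alone.
- tip_box: A yellow pipette-tip box with a clear lid, 84 by 122 mm and 91 mm tall, loose on the bench behind the landing; origin at the centre of its underside. Leave it alone.

How it is judged (in metres and radians):
On the way, in this order (a step that is already met when the one before it is completed fails the run):
1. the block stands upright and square against the kerb (front foot edge within 6 mm of it, within 6 degrees of square) (x of foot_edge in the frame of kerb between -0.004 and 0.006 m and angle between block_mid's own z axis and vertical below 0.1 rad and angle between the x axis of block_mid and the x axis of kerb, either way round below 0.1 rad), for 0.15 s.
2. the block leans over the kerb edge, its foot still behind the kerb (angle between block_mid's own z axis and vertical between 0.55 and 1.4 rad and x of foot_edge in the frame of kerb between -0.004 and 0.04 m), for 0.1 s.
At the end, for the whole second after the job is handed in: The block lies still on its side on the ledge, wells to the drip tray: its z axis 90 to 100 degrees from vertical, within 14 degrees of straight across the kerb, its centre 2 to 45 mm past the kerb edge and 13 to 29 mm above it. Rack, bottle and tip box within 15 mm of their places (angle between block_mid's own z axis and vertical between 1.57 and 1.75 rad and angle between the z axis of block_mid and the x axis of kerb, either way round below 0.25 rad and x of block_mid in the frame of kerb between -0.045 and -0.002 m and z of block_mid in the frame of kerb between 0.013 and 0.029 m and y of block_mid in the frame of kerb between -0.15 and 0.15 m and linear speed of heat_block below 0.02 m/s and distance of each of tube_rack, reagent_bottle, tip_box from where it was at the start of the episode below 0.015 m); the robot touches nothing.
It fails at once if the block slams down or is knocked over (it turns faster than 5 rad/s; a block left to fall from its balance point reaches about 10) (angular speed of heat_block above 5 rad/s).
It fails at once if the block is picked up (its front foot edge more than 35 mm above the landing) (height (world z) of foot_edge above 0.105 m).
It fails at once if the tube rack, the bottle or the tip box is moved by more than 15 mm or knocked over (distance of any of tube_rack, reagent_bottle, tip_box from where it was at the start of the episode above 0.015 m or angle between any of tube_rack, reagent_bottle, tip_box's own z axis and vertical above 0.3 rad).
It also fails if it takes over 72 s, if anything falls off the work surface, if the arm or the gripper's body presses on something with over 40 N, if the wrist force passes 120 N, or if a joint passes its speed limit or range.

ROBOT

A 6-joint arm with a two-finger parallel gripper is mounted at the origin on the work surface. World frame = base frame: x ahead of the robot, y to its left, z up, the work surface at z = 0. Lengths are in m, angles in degrees, forces in N, time in s.
With the tool pointing down it reaches from about 0.3 to 0.775 m from the base axis. Payload 14.6 kg.
Tool frame: the origin (TCP) lies at the very end of the fingers, on their centre line; the grasp point (between the pads) lies 19 mm behind it; z points along the fingers, y is the direction in which the jaws open and shut (so a half turn about z gives the same grasp; the last joint's range is limited). The gripper opens to 85 mm and grips with 20 to 120 N. Pads are 22 mm wide; open, the fingers measure 114 mm over their backs; the gripper's body (76 mm by 85 mm) begins 54 mm behind the grasp point. The pads swing forward as they close: fully open they stand 13 mm farther back than shut.
Start: joints at [60.986, 17.183, 87.147, -0, 75.671, -3.816], TCP at [0.234, 0.498, 0.231] pointing down, gripper open.
Joint ranges: [-173.82, 173.82], [-45.26, 126.66], [13.44, 144.39], [-59.66, 239.66], [0, 175.72], [-146.38, 146.38]. Speed limits (degrees/s): [127.2, 127.2, 147.25, 180, 180, 180].

INTERFACE

Orientations are given as a 3x3 rotation matrix whose columns are the frame's x, y, z axes.
In Python, from rig import r gives the robot as it stands.
- The arm moves only by the shell command python3 -m crank 'ROWS'. ROWS is JSON, a list of rows, each a list of 3 entries, a list of its own where there are three numbers: the shift along the world's x, y, z normalised to -1 to 1, where 1 is 600 mm, then the turn, a rotation vector about the world's x, y, z normalised to -1 to 1, where 1 is 180 degrees, then the finger opening in mm, from 0 to 85.4. In form: [[[dx, dy, dz], [wx, wy, wz], fingers], ...]. A call has 1 to 8 rows; each row shifts and turns the commanded pose from where the row before left it; what a row does not reach is not made up. A row lasts 1/10 s, in which the tool goes at most 50 mm and 8.59 degrees, less where a joint would pass 70% of its speed; a pose out of reach is approached as far as the arm can. A call with a number of a shift or a turn outside -1 to 1 is refused whole. A call with a gripper value outside its range is refused whole. The fingers move at their own pace and stop on an object; the grip force is fixed at half the most. Time passes only in rows, so rows that do not move let the fingers close. It gives the time, the measured TCP pose, the force and the opening at its end, in the units of the state.
- r.sense(): the state, without advancing time (a new reading comes with each control period).
- r.read_camera(name): name is "side" or "top" or "wrist"; returns a dict with "frame" (480x640x3 uint8, blue, green, red), "range_z" (480x640 float32, m along the optical axis (not along the pixel's ray), 0 where there is no reading), "K" (3x3 intrinsics, pixels), "R" (3x3) and "t" (3): a world point X has camera coordinates R X + t. Camera axes: x right, y down, z forward; pixel columns grow to the right and rows downward; lengths in m; the calibration is good to about 2 mm. A picture is of the moment at which its call begins.
- r.sign_off(): hands the job in, once; it reports no verdict.
The state is a dict: "time": time; "q": joint angles; "joint_vel": joint speeds; "effort": joint torques, N m; "eef_pos": TCP position; "tcp_rot": TCP orientation; "force": force on the tool from outside, world axes, zero at the start; "ft_torque": the same for the moment, N m; "opening": opening from 0.0 (shut) to 1.0 (fully open).
Only numpy, scipy, OpenCV 4.12 (cv2) and the standard library are available. Lean on these libraries where they do the work, as an engineer would, in place of code of your own. Each camera call takes 0.05 s, during which the arm holds its last target.

## Working session

There is one attempt and no reset: what is moved stays moved. The work goes in short steps, Python scripts to look and compute and a shell command to move; the robot and the scene stay as the last step left them, time stands still between calls to the robot, and variables do not carry over. Pictures are saved under pics/ and viewed, and the job is handed in when it is done.

```bash
ls; mkdir -p pics
python3 - <<'E'
from rig import r
import cv2
s=r.sense(); print(s)
for n in ["side","top","wrist"]:
    c=r.read_camera(n); cv2.imwrite(f"pics/{n}0.png",c["frame"]); print(n,c["K"].tolist(),c["R"].round(4).tolist(),c["t"].round(4).tolist())
E
```

```text
pics
{'time': 0.0, 'q': array([ 6.09855252e+01,  1.72174620e+01,  8.71814642e+01,  1.80461918e-03,
        7.56727654e+01, -3.81609677e+00]), 'joint_vel': array([-0.04201637,  0.03872848, -0.05227073,  0.01838089, -0.0570123 ,
       -0.06786049]), 'effort': array([ 8.67947601e-04, -5.43501878e+01, -3.61793768e+01, -4.39130008e-05,
        4.02945589e-03,  2.79739815e-06]), 'eef_pos': array([0.23404016, 0.49744275, 0.23069518]), 'tcp_rot': array([[-9.04835743e-01,  4.25760351e-01, -6.33582600e-04],
       [ 4.25760807e-01,  9.04835106e-01, -1.07941500e-03],
       [ 1.13715671e-04, -1.24644791e-03, -9.99999217e-01]]), 'force': array([ 0.663654  , -0.36085758, -0.07664223]), 'ft_torque': array([-0.04520896,  0.00023754,  0.00922399]), 'opening': 0.9992239894836171}
side [[569.8486451478976, 0.0, 319.7951661113142], [0.0, 569.8486451478976, 242.93210282232863], [0.0, 0.0, 1.0]] [[0.8747, -0.4843, 0.0184], [-0.3086, -0.5859, -0.7494], [0.3737, 0.6498, -0.6619]] [-0.5779, 0.2484, 0.7362]
top [[492.70098051777296, 0.0, 318.04167530794916], [0.0, 492.70098051777296, 233.83484091184383], [0.0, 0.0, 1.0]] [[-0.0045, -0.9999, 0.0119], [-0.9957, 0.0033, -0.0923], [0.0923, -0.0123, -0.9957]] [-0.0614, 0.6116, 0.7158]
wrist [[334.2589021048205, 0.0, 318.9776177998832], [0.0, 334.2589021048205, 245.35087653298956], [0.0, 0.0, 1.0]] [[0.4259, 0.9048, -0.0003], [0.8712, -0.41, 0.27], [0.2441, -0.1153, -0.9629]] [-0.5509, -0.0344, 0.3782]
```

View pics/side0.png

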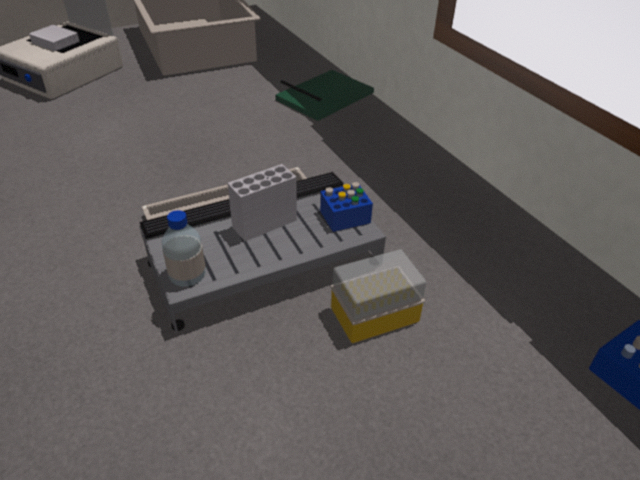

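View pics/top0.png

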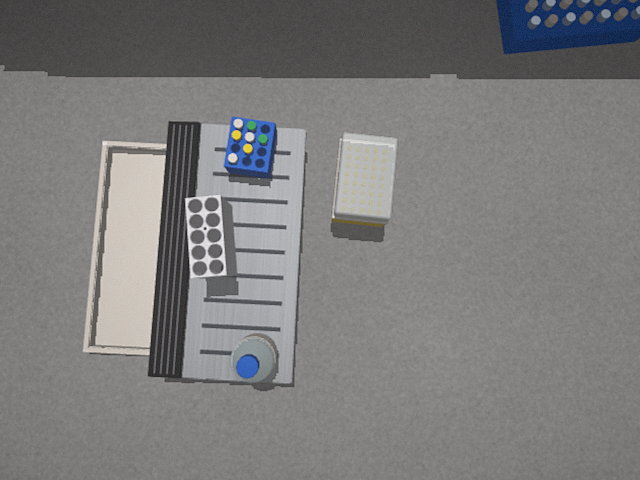

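The top view shows the tray on the left (world +y), the ledge at columns 150–200, the block at (207,237), the rack at (250,147), the bottle at (253,360) and the tip box at (365,178). So the kerb's x axis is roughly world -y. Measuring next.

```bash
cat > h.py <<'E'
import numpy as np, cv2
from rig import r
def pts(c):
    z=c["range_z"].astype(float); v,u=np.mgrid[0:480,0:640]; K=c["K"]
    P=np.stack([(u-K[0,2])*z/K[0,0],(v-K[1,2])*z/K[1,1],z],-1)
    W=(P-c["t"])@c["R"]; W[z<=0]=np.nan
    return W
def ray(c,uv,h):
    uv=np.atleast_2d(uv).astype(float);K=c["K"]
    d=np.c_[(uv[:,0]-K[0,2])/K[0,0],(uv[:,1]-K[1,2])/K[1,1],np.ones(len(uv))]@c["R"]
    o=-c["R"].T@c["t"]; return o+d*((h-o[2])/d[:,2])[:,None]
E
python3 - <<'E'
from h import *
c=r.read_camera("top"); W=pts(c); f=c["frame"]; hsv=cv2.cvtColor(f,cv2.COLOR_BGR2HSV)
def show(n,uv):print(n,W[uv[1],uv[0]].round(4))
for n,uv in dict(land=(270,215),ledgeR=(190,300),ledgeL=(165,300),blk=(205,237),bench=(500,300),tip=(365,178)).items(): show(n,uv)
# block top: high depth region
Z=W[...,2]
m=((Z>0.145)&(Z<0.175)).astype(np.uint8); m[:, :150]=0
n,l,st,ce=cv2.connectedComponentsWithStats(m)
for i in range(1,n):
    if st[i,4]>60: print(st[i],ce[i])
i=l[237,205]
if i:
    q=cv2.minAreaRect(np.argwhere(l==i)[:,::-1].astype(np.float32)); b=cv2.boxPoints(q); print(b); print(ray(c,b,np.nanmedian(Z[l==i]))); print(np.nanmedian(Z[l==i]))
# dark ledge
m=cv2.inRange(f,(0,0,0),(45,45,45)); m[:110]=0;m[400:]=0;m[:,:140]=0;m[:,215:]=0
m=cv2.morphologyEx(m,cv2.MORPH_CLOSE,np.ones((7,7)))
cs,_=cv2.findContours(m,0,2); k=max(cs,key=cv2.contourArea); b=cv2.boxPoints(cv2.minAreaRect(k)); print("ledge px",b)
print(ray(c,b,.08)); cv2.imwrite("pics/m.png",m)
for row in (140,180,300,340): print(row,[ (u,W[row,u].round(3).tolist()) for u in range(150,225,6)])
# edge of landing
E
```

```text
land [0.6348 0.0053 0.0698]
ledgeR [0.5147 0.1173 0.0686]
ledgeL [0.5153 0.1496 0.078 ]
blk [0.5957 0.078  0.1597]
bench [ 5.096e-01 -3.471e-01 -1.000e-04]
tip [ 0.6838 -0.1291  0.0915]
[ 186  195   43   83 1906] [206.29433368 235.43756558]
[231 340  42  42 895] [252.96648045 358.63575419]
[[184.92386 196.93399]
 [222.73096 194.23349]
 [228.49237 274.8934 ]
 [190.68527 277.5939 ]]
[[0.64607216 0.10387253 0.15937658]
 [0.64937373 0.05679944 0.15937658]
 [0.5487818  0.04837175 0.15937658]
 [0.54567145 0.09475681 0.15937658]]
0.15937657525249738
ledge px [[147.95868 375.5167 ]
 [151.90463 326.19235]
 [183.8601  328.7488 ]
 [179.91415 378.07315]]
[[0.41323632 0.16972701 0.08      ]
 [0.47964359 0.16612851 0.08      ]
 [0.47592353 0.12219886 0.08      ]
 [0.40953097 0.12619816 0.08      ]]
140 [(150, [0.765, 0.202, 0.001]), (156, [0.765, 0.194, -0.002]), (162, [0.765, 0.184, -0.002]), (168, [0.743, 0.152, 0.076]), (174, [0.742, 0.142, 0.077]), (180, [0.742, 0.134, 0.077]), (186, [0.742, 0.125, 0.079]), (192, [0.742, 0.117, 0.078]), (198, [0.742, 0.108, 0.078]), (204, [0.745, 0.101, 0.069]
[... 558 characters left out ...]
4, 0.077]), (168, [0.515, 0.145, 0.08]), (174, [0.515, 0.137, 0.078]), (180, [0.515, 0.129, 0.079]), (186, [0.515, 0.121, 0.078]), (192, [0.515, 0.115, 0.068]), (198, [0.515, 0.106, 0.068]), (204, [0.515, 0.097, 0.072]), (210, [0.515, 0.089, 0.072]), (216, [0.514, 0.081, 0.067]), (222, [0.515, 0.072, 0.071])]
340 [(150, [0.452, 0.193, 0.004]), (156, [0.46, 0.161, 0.076]), (162, [0.461, 0.152, 0.079]), (168, [0.461, 0.144, 0.078]), (174, [0.461, 0.135, 0.08]), (180, [0.461, 0.127, 0.081]), (186, [0.459, 0.122, 0.068]), (192, [0.459, 0.113, 0.069]), (198, [0.46, 0.104, 0.072]), (204, [0.46, 0.096, 0.072]), (210, [0.459, 0.088, 0.07]), (216, [0.459, 0.079, 0.072]), (222, [0.459, 0.071, 0.071])]
```

Run:
```python
import cv2
a=cv2.imread("pics/top0.png")[110:395,80:400]; cv2.imwrite("pics/topz.png",cv2.resize(a,None,fx=2.0,fy=2.0,interpolation=cv2.INTER_CUBIC))
```

```text
(no output)
```

View pics/topz.png

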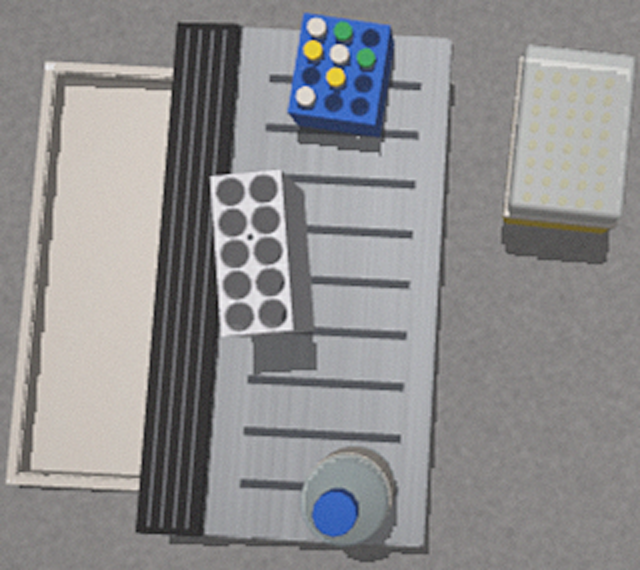

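```bash
cat >> h.py <<'E'
def kerb(c):
    g=cv2.GaussianBlur(cv2.cvtColor(c["frame"],cv2.COLOR_BGR2GRAY),(1,5),0).astype(float)
    uv=[]
    for row in list(range(128,190))+list(range(285,372)):
        u0=int(201-(row-122)*20/256)
        seg=g[row,u0-10:u0+12]; d=np.diff(seg); d=np.clip(d,0,None); i=np.argmax(d)
        lo,hi=max(i-1,0),i+2; uv.append((u0-10+.5+(d[lo:hi]*np.arange(lo,hi)).sum()/d[lo:hi].sum(),row))
    P=ray(c,uv,.08)
    vx,vy,x0,y0=cv2.fitLine(P[:,:2].astype(np.float32),cv2.DIST_HUBER,0,.001,.001).ravel()
    if vx<0: vx,vy=-vx,-vy
    ky=np.array([vx,vy]); kx=np.array([vy,-vx]); p=np.array([x0,y0])
    res=(P[:,:2]-p)@kx
    return p,kx,ky,res
def quad(c,m,h):
    cs,_=cv2.findContours(m.astype(np.uint8),0,2); k=max(cs,key=cv2.contourArea)
    b=cv2.boxPoints(cv2.minAreaRect(k)); return ray(c,b,h)
E
python3 - <<'E'
from h import *
c=r.read_camera("top"); W=pts(c); f=c["frame"]; hsv=cv2.cvtColor(f,cv2.COLOR_BGR2HSV)
p,kx,ky,res=kerb(c); print(p,kx,ky,np.std(res),np.abs(res).max(), "kx az",np.degrees(np.arctan2(kx[1],kx[0])))
# block by metric points
T=W[(W[...,2]>.15)&(W[...,2]<.168)]; T=T[(abs(T[:,0]-.597)<.07)&(abs(T[:,1]-.078)<.05)]
m=((W[...,2]>.15)&(W[...,2]<.168)&(abs(W[...,0]-.597)<.07)&(abs(W[...,1]-.078)<.05))
b=cv2.minAreaRect((T[:,:2]*1000).astype(np.float32)); print(b)
g=cv2.cvtColor(f,cv2.COLOR_BGR2GRAY)
# bright top colour mask, filled
mm=((g>190)*255).astype(np.uint8); mm[:190]=0; mm[285:]=0; mm[:,:180]=0; mm[:,240:]=0
mm=cv2.morphologyEx(mm,cv2.MORPH_CLOSE,np.ones((3,3)))
B=quad(c,mm,.16); print(B)
ctr=B[:,:2].mean(0); e=[B[1]-B[0],B[2]-B[1]]; print([np.linalg.norm(x[:2]) for x in e]); l=max(e,key=lambda x:np.linalg.norm(x))[:2]; l=l*np.sign(l[0]);print("ctr",ctr,"block y az",np.degrees(np.arctan2(l[1],l[0])), "ky az",np.degrees(np.arctan2(ky[1],ky[0])))
print("center in kerb", (ctr-p)@kx, (ctr-p)@ky, "foot",(ctr-p)@kx-.022)
for n,(lo,hi,h,y0) in dict(rack=((100,150,40),(130,255,255),.12,0)).items():
    k=cv2.inRange(hsv,lo,hi); k[:100]=0;k[200:]=0;k[:,:210]=0;k[:,300:]=0
    k=cv2.morphologyEx(k,cv2.MORPH_CLOSE,np.ones((9,9))); print(n,quad(c,k,h)[:,:2].round(3))
E
```

```text
[0.5616923  0.11562745] [-0.0561593  -0.99842185] [ 0.99842185 -0.0561593 ] 0.002468161551476771 0.013599698868345635 kx az -93.21938
((597.5458374023438, 77.00397491455078), (100.14745330810547, 44.634796142578125), 5.098503589630127)
[[0.64619734 0.10364    0.16      ]
 [0.64891159 0.05918803 0.16      ]
 [0.5486403  0.05163204 0.16      ]
 [0.54609435 0.09543322 0.16      ]]
[np.float64(0.044534763214217184), np.float64(0.10055558128814518)]
ctr [0.59746089 0.07747332] block y az 4.309401526404833 ky az -3.2193842
center in kerb 0.03608517775594592 0.037854858093221574 foot 0.014085177755945921
rack [[ 0.689  0.064]
 [ 0.763  0.054]
 [ 0.753 -0.008]
 [ 0.679  0.003]]
```

Run:
```python
from h import *
c=r.read_camera("top"); p,kx,ky,res=kerb(c)
rows=np.array(list(range(128,190))+list(range(285,372)))
print([(int(a),round(b*1000,1)) for a,b in zip(rows,res)][::6])
W=pts(c)
m=(W[...,2]>.05)&(W[...,2]<.095)&(W[...,0]>.3)&(W[...,0]<.9)&(W[...,1]>.0)&(W[...,1]<.25)
# near/far ends, ledge tip line & landing back edge via depth mask per row
Z=W[...,2]; L=[];Rr=[]
for row in list(range(130,370,4)):
    zz=Z[row]; u=np.where((zz>.06)&(zz<.09)&(W[row,:,1]>.12))[0]
    if len(u): L.append(ray(c,(u.min()-.5,row),.076)[0,:2])
    u=np.where((zz>.062)&(zz<.078)&(W[row,:,1]<.02)&(W[row,:,1]>-.1))[0]
    if len(u)>5: Rr.append(ray(c,(u.max()+.5,row),.07)[0,:2])
for nm,A in (("tip -45",L),("back +153",Rr)):
    A=np.array(A,np.float32); v=cv2.fitLine(A,cv2.DIST_HUBER,0,.001,.001).ravel(); az=np.degrees(np.arctan2(v[1],v[0])); 
    print(nm,v,az,"y at x=.5976:",v[3]+(.5976-v[2])*v[1]/v[0])
print("kerb y at .5976",p[1]+(.5976-p[0])*ky[1]/ky[0])
a=c["frame"][:,:]
```

```text
[(128, np.float64(-0.0)), (134, np.float64(-0.2)), (140, np.float64(0.4)), (146, np.float64(-0.4)), (152, np.float64(0.2)), (158, np.float64(0.8)), (164, np.float64(0.1)), (170, np.float64(-0.6)), (176, np.float64(-0.1)), (182, np.float64(0.7)), (188, np.float64(1.0)), (289, np.float64(-13.4)), (295, np.float64(-0.2)), (301, np.float64(-0.0)), (307, np.float64(-0.3)), (313, np.float64(0.4)), (319, np.float64(-0.3)), (325, np.float64(0.3)), (331, np.float64(-0.4)), (337, np.float64(0.3)), (343, np.float64(-0.5)), (349, np.float64(0.1)), (355, np.float64(0.6)), (361, np.float64(-0.1)), (367, np.float64(0.2))]
tip -45 [ 0.9983658  -0.05714654  0.58898944  0.16166045] -3.2760403 y at x=.5976: 0.16116758
back +153 [ 0.9983946  -0.05664146  0.5223013  -0.03293242] -3.2470539 y at x=.5976: -0.037204307
kerb y at .5976 0.11359935
```

```bash
python3 -m crank '[[[0.043,-0.05,0.008],[0,0,0.0117],85],[[0.043,-0.05,0.008],[0,0,0.0117],85],[[0.043,-0.05,0.008],[0,0,0.0117],85],[[0.043,-0.05,0.008],[0,0,0.0117],85],[[0.043,-0.05,0.008],[0,0,0.0117],85],[[0.043,-0.05,0.008],[0,0,0.0117],85],[[0.043,-0.05,0.008],[0,0,0.0117],85],[[0.043,-0.05,0.008],[0,0,0.0117],85]]'
python3 -m crank '[[[0.043,-0.05,0.008],[0,0,0.0117],85],[[0.043,-0.05,0.008],[0,0,0.0117],85],[[0.043,-0.05,0.008],[0,0,0.0117],85],[[0.043,-0.05,0.008],[0,0,0.0117],85],[[0.043,-0.05,0.008],[0,0,0.0117],85],[[0.043,-0.05,0.008],[0,0,0.0117],85],[[0,0,0],[0,0,0],85]]'
python3 -c "
from rig import r
s=r.sense();print(s['q'],s['eef_pos'],s['tcp_rot'].round(3).tolist())"
```

```text
time: 1.1
eef_pos: [0.4414, 0.2562, 0.27]
tcp_rot: [[-0.99, 0.144, 0.0], [0.144, 0.99, 0.0], [-0.0, 0.0, -1.0]]
force: [0.3, 1.0, -0.1]
opening: 0.993
time: 1.8
eef_pos: [0.5973, 0.0742, 0.2981]
tcp_rot: [[-0.997, -0.072, 0.0], [-0.072, 0.997, -0.001], [0.0, -0.001, -1.0]]
force: [-1.2, 1.3, -0.4]
opening: 0.992
[ 3.60951042e+00  2.17605161e+01  7.22695259e+01 -3.36656277e-02
  8.59720704e+01 -9.05298782e+01] [0.59728589 0.07420656 0.29812324] [[-0.997, -0.072, 0.0], [-0.072, 0.997, -0.001], [0.0, -0.001, -1.0]]
```

```bash
python3 -m crank '[[[0,0.02,0],[-0.0444,0.0025,0],85],[[0,0.02,0],[-0.0444,0.0025,0],85],[[0,0.02,0],[-0.0444,0.0025,0],85],[[0,0.02,0],[-0.0444,0.0025,0],85],[[0,0.02,0],[-0.0444,0.0025,0],85],[[0,0.02,0],[-0.0444,0.0025,0],85],[[0,0.02,0],[-0.0444,0.0025,0],85],[[0,0.02,0],[-0.0444,0.0025,0],85]]'
python3 -c "
from rig import r
s=r.sense();print(s['q'])"
python3 -m crank '[[[0,0.02,0],[-0.0444,0.0025,0],85],[[0,0.02,0],[-0.0444,0.0025,0],85],[[0,0.02,0],[-0.0444,0.0025,0],85],[[0,0.02,0],[-0.0444,0.0025,0],85],[[0,0,0],[0,0,0],85]]'
python3 -c "
from rig import r
s=r.sense();print(s['q'])"
```

```text
time: 2.6
eef_pos: [0.595, 0.1751, 0.2987]
tcp_rot: [[-0.993, -0.106, -0.049], [-0.002, 0.436, -0.9], [0.116, -0.894, -0.433]]
force: [-0.2, -0.4, 0.8]
opening: 0.993
[ 30.18975372  43.44894219  57.40463056 -55.46554147 113.86743331
 -71.25218086]
time: 3.1
eef_pos: [0.4873, 0.2333, 0.2224]
tcp_rot: [[-0.983, -0.128, -0.134], [0.126, 0.071, -0.99], [0.136, -0.989, -0.054]]
force: [-0.3, 0.7, -0.2]
opening: 0.997
[ 39.46211104  51.29063088  67.44386884 -59.55456191 128.05566004
 -57.01902919]
```

q4 reached its limit, so I can't tip with the tool straight along the block. Leaning the tool about the jaw axis may fix it, so I'll fit a quick kinematic model and choose the lean.

```bash
cat > kin.py <<'E'
import numpy as np
from scipy.optimize import least_squares
from scipy.spatial.transform import Rotation as Ro
Q=np.array([[60.9855,17.2175,87.1815,0.0018,75.6728,-3.816],[3.6095,21.7605,72.2695,-.0337,85.972,-90.5299],[30.18975,43.44894,57.40463,-55.46554,113.86743,-71.25218],[39.46211,51.29063,67.44387,-59.55456,128.05566,-57.01903]])
P=np.array([[.23404,.49744,.23070],[.59729,.07421,.29812],[.5950,.1751,.2987],[.4873,.2333,.2224]])
def fk(q,p,full=False):
    q=np.radians(q); a,h,L1,e,f,L2,lt=p
    A=Ro.from_euler('z',q[0]); B=A*Ro.from_euler('y',q[1]); C=A*Ro.from_euler('y',q[1]+q[2]); D=C*Ro.from_euler('z',q[3])*Ro.from_euler('y',q[4])
    x=A.apply([a,0,h])+B.apply([0,0,L1])+C.apply([e,f,L2])+D.apply([0,0,lt])
    return (x,(D*Ro.from_euler('z',q[5])).as_matrix()) if full else x
fit=least_squares(lambda p:np.r_[np.ravel([fk(q,p)-x for q,x in zip(Q,P)]),1e-3*(p[0]),1e-3*p[3]],[0,.3,.4,0,.03,.35,.25])
p=fit.x
lim=np.array([[-173.82,173.82],[-45.26,126.66],[13.44,144.39],[-59.66,239.66],[0,175.72],[-146.38,146.38]])
def ik(x,R,q0):
    def fun(q):
        y,M=fk(q,p,True); return np.r_[(y-x)*5,(M-R).ravel()]
    s=least_squares(fun,np.clip(q0,lim[:,0]+.1,lim[:,1]-.1),bounds=(lim[:,0],lim[:,1]),x_scale=30); return s.x,np.linalg.norm(s.fun)
if __name__=="__main__":
    print(p.round(4),np.abs(fit.fun[:-2]).max())
    for q in Q: print(fk(q,p,True)[1].round(3).tolist())
E
python3 kin.py
```

```text
[0.     0.2211 0.4243 0.0409 0.0366 0.4474 0.2448] 2.7759702069307668e-05
[[-0.426, -0.905, -0.001], [-0.905, 0.426, -0.001], [0.001, 0.0, -1.0]]
[[0.072, -0.997, 0.0], [-0.997, -0.072, -0.001], [0.001, 0.0, -1.0]]
[[0.106, -0.993, -0.049], [-0.436, -0.002, -0.9], [0.894, 0.116, -0.433]]
[[0.128, -0.983, -0.134], [-0.071, 0.126, -0.99], [0.989, 0.136, -0.054]]
```

```bash
cat >> kin.py <<'E'
def fkr(q):
    x,M=fk(q,p,True); return x,np.c_[M[:,1],-M[:,0],M[:,2]]
def ikr(x,R,q0): return ik(x,np.c_[-R[:,1],R[:,0],R[:,2]],q0)
az=np.radians(-3.25); KY=np.array([np.cos(az),np.sin(az),0]); KX=np.array([np.sin(az),-np.cos(az),0]); UZ=np.array([0,0,1.])
K0=np.array([.5976,.116,.08])
def block(th,smax=.0175,clear=.0,yk=0.):
    """centre, n, t of block in world at lean th (rad), touching kerb"""
    s=min(.010/max(np.cos(th),1e-6),smax) if th<np.pi/2 else smax
    t=-np.sin(th)*KX+np.cos(th)*UZ; n=np.cos(th)*KX+np.sin(th)*UZ
    return K0+KY*yk-s*t+.045*t+(.022+clear)*n, n, t
def tool(th,phi,d,u=0.,**k):
    c,n,t=block(th,**k); z=-np.cos(phi)*t+np.sin(phi)*KY; y=-n; x=np.cross(y,z)
    return c+(.045-d)*t+u*KY, np.c_[x,y,z]
E
python3 - <<'E'
from kin import *
for ph in (0,20,30,40,50,60,75,90):
    q=Q[1]; out=[]
    for th in range(0,96,5):
        x,R=tool(np.radians(th),np.radians(ph),.016); q,e=ikr(x,R,q); out.append(e)
        if th in(0,50): print(ph,th,q.round(0),round(e,4))
    print(ph,95,q.round(0),max(out))
E
```

```text
0 0 [  5.  29.  83.  -0.  68. -81.] 0.0
0 50 [ 26.  46.  69. -42.  94. -53.] 0.0
0 95 [ 32.  66.  57. -60. 120. -46.] 0.339052838991279
20 0 [  7.  20.  98.  -5.  42. -77.] 0.0
20 50 [ 29.  38.  84. -55.  76. -44.] 0.0
20 95 [ 35.  59.  68. -60. 106. -48.] 0.5832211185189554
30 0 [  8.  17. 105. -11.  29. -71.] 0.0
30 50 [ 29.  35.  90. -60.  68. -41.] 0.0815
30 95 [ 36.  55.  72. -60. 100. -51.] 0.7150641150487881
40 0 [  9.  16. 111. -28.  16. -54.] 0.0
40 50 [ 29.  31.  93. -60.  62. -42.] 0.273
40 95 [ 37.  51.  76. -60.  92. -55.] 0.845332325016317
50 0 [  8.  15. 114. -60.   8. -23.] 0.0862
50 50 [ 27.  28.  96. -60.  55. -45.] 0.4582
50 95 [ 37.  46.  80. -60.  83. -62.] 0.9665010910449207
60 0 [  6.  13. 115. -60.   3. -25.] 0.2972
60 50 [ 25.  23.  99. -60.  45. -50.] 0.6306
60 95 [ 35.  39.  85. -60.  71. -72.] 1.0678850159905309
75 0 [  4.  11. 116. -60.   0. -27.] 0.61
75 50 [ 17.  15. 108. -60.  22. -63.] 0.8417
75 95 [ 25.  24.  99. -60.  37. -96.] 1.1397404155508322
90 0 [  4.   9. 116. -53.   0. -35.] 0.9291
90 50 [  8.  12. 113. -56.   0. -80.] 0.9674
90 95 [  11.   17.  111.  -59.    0. -122.] 1.045659122841808
```

Run:
```python
from kin import *
for ph in (-5,-10,-15,-20,-25,-30,-40,-50):
    q=Q[1]; out=[]
    for th in range(0,96,5):
        x,R=tool(np.radians(th),np.radians(ph),.016); q,e=ikr(x,R,q); out.append(e)
        if th in(0,50): print(ph,th,q.round(0),round(e,4))
    print(ph,95,q.round(0),max(out))
```

```text
-5 0 [  5.  31.  80.   1.  74. -82.] 0.0
-5 50 [ 25.  48.  65. -40.  99. -54.] 0.0
-5 95 [ 31.  68.  54. -60. 123. -47.] 0.28616512672193145
-10 0 [  5.  34.  76.   1.  80. -82.] 0.0
-10 50 [ 24.  51.  61. -38. 103. -55.] 0.0
-10 95 [ 30.  71.  50. -60. 127. -47.] 0.23783486632587975
-15 0 [  5.  37.  72.   2.  86. -82.] 0.0
-15 50 [ 23.  53.  57. -35. 108. -56.] 0.0
-15 95 [ 28.  73.  46. -60. 131. -48.] 0.19458729572624026
-20 0 [  4.  40.  68.   3.  92. -83.] 0.0
-20 50 [ 22.  55.  53. -33. 113. -57.] 0.0
-20 95 [ 27.  75.  42. -60. 135. -48.] 0.1568067371400898
-25 0 [  4.  43.  64.   3.  98. -83.] 0.0
-25 50 [ 21.  58.  49. -32. 118. -58.] 0.0
-25 95 [ 26.  77.  38. -60. 139. -49.] 0.12468770725751276
-30 0 [  4.  46.  60.   4. 104. -83.] 0.0
-30 50 [ 20.  61.  45. -30. 123. -58.] 0.0
-30 95 [ 25.  80.  33. -60. 143. -50.] 0.09819980840604929
-40 0 [  4.  52.  52.   5. 115. -83.] 0.0
-40 50 [ 18.  66.  37. -26. 133. -57.] 0.0
-40 95 [ 22.  84.  24. -60. 152. -52.] 0.060848250997054334
-50 0 [  3.  58.  45.   6. 126. -82.] 0.0
-50 50 [ 15.  71.  30. -21. 142. -56.] 0.0
-50 95 [ 19.  89.  14. -60. 160. -53.] 0.0404319044291094
```

Run:
```python
from kin import *
for yk in (0,-.03,.02):
  for ph in (0,-10,-15,-20,-25,-30,-40):
    q=Q[1]
    for th in range(0,96,3):
        x,R=tool(np.radians(th),np.radians(ph),.016,yk=yk); q,e=ikr(x,R,q)
        if e>.004: break
        g=q
    print(yk,ph,"max lean",th-3,g.round(0))
```

```text
0 0 max lean 75 [ 30.  59.  61. -59. 109. -50.]
0 -10 max lean 81 [ 29.  67.  50. -59. 121. -52.]
0 -15 max lean 84 [ 28.  71.  45. -60. 127. -53.]
0 -20 max lean 84 [ 27.  73.  41. -58. 131. -54.]
0 -25 max lean 87 [ 26.  77.  35. -60. 137. -55.]
0 -30 max lean 87 [ 25.  79.  31. -59. 141. -55.]
0 -40 max lean 87 [ 22.  83.  22. -57. 150. -56.]
-0.03 0 max lean 78 [ 32.  58.  65. -59. 111. -47.]
-0.03 -10 max lean 84 [ 30.  65.  56. -58. 122. -48.]
-0.03 -15 max lean 87 [ 29.  69.  51. -59. 128. -49.]
-0.03 -20 max lean 90 [ 28.  72.  47. -59. 133. -49.]
-0.03 -25 max lean 90 [ 27.  75.  42. -60. 139. -49.]
-0.03 -30 max lean 90 [ 26.  77.  38. -58. 142. -48.]
-0.03 -40 max lean 90 [ 23.  80.  32. -53. 150. -46.]
0.02 0 max lean 72 [ 29.  60.  58. -58. 108. -52.]
0.02 -10 max lean 78 [ 28.  68.  46. -59. 120. -55.]
0.02 -15 max lean 81 [ 27.  72.  41. -60. 126. -56.]
0.02 -20 max lean 81 [ 26.  74.  36. -59. 131. -57.]
0.02 -25 max lean 81 [ 25.  77.  31. -58. 136. -58.]
0.02 -30 max lean 81 [ 24.  80.  25. -57. 140. -60.]
0.02 -40 max lean 81 [ 21.  86.  13. -58. 150. -64.]
```

The model fits to 0.03 mm. With the tool leaned -15° about the jaw axis, and the block moved about 20 mm towards the robot while sliding, the arm can hold a rigid grip up to a lean of about 86°. I can then lower the remaining few degrees by opening the jaws gradually. Computing the approach moves.

```bash
cat > d.py <<'E'
from kin import *
from rig import r
def go(x,R,n,pr=True):
    s=r.sense(); dx=(x-s['eef_pos']); w=Ro.from_matrix(R@s['tcp_rot'].T).as_rotvec()
    print("shift mm",(dx*1000).round(1),"rot deg",np.degrees(w).round(1),"| per row /%d:"%n,(dx/.6/n).round(4),(w/np.pi/n).round(4))
    q=s['q'];
    for f in (.25,.5,.75,1):
        q,e=ikr(s['eef_pos']+f*dx,(Ro.from_rotvec(w*f)*Ro.from_matrix(s['tcp_rot'])).as_matrix(),q); print(f,q.round(0),round(e,4))
def Rt(th,phi,azdeg):
    a=np.radians(azdeg); by=np.array([np.cos(a),np.sin(a),0]); bx=np.array([np.sin(a),-np.cos(a),0])
    t=-np.sin(th)*bx+np.cos(th)*UZ; n=np.cos(th)*bx+np.sin(th)*UZ
    z=-np.cos(phi)*t+np.sin(phi)*by; y=-n; return np.c_[np.cross(y,z),y,z]
PH=np.radians(-15)
E
python3 - <<'E'
from d import *
R=Rt(0,PH,4.31); x=np.array([.5975,.0773,.142])-.1*R[:,2]
print(x,R.round(3)); go(x,R,13)
E
```

```text
[0.62330871 0.0792451  0.23859258] [[-0.963 -0.075 -0.258]
 [-0.073  0.997 -0.019]
 [ 0.259 -0.    -0.966]]
shift mm [ 136.  -154.1   16.2] rot deg [85.   3.5 -7.8] | per row /13: [ 0.0174 -0.0198  0.0021] [ 0.0363  0.0015 -0.0033]
0.25 [ 33.  44.  67. -47. 117. -61.] 0.0
0.5 [ 25.  38.  66. -34. 107. -68.] 0.0
0.75 [ 15.  35.  64. -18. 100. -79.] 0.0
1 [  4.  36.  60.  -0.  99. -90.] 0.0
```

```bash
python3 -m crank '[[[0.017,-0.02,0.012],[0.0363,0.0015,-0.0033],85],[[0.017,-0.02,0.012],[0.0363,0.0015,-0.0033],85],[[0.017,-0.02,0.012],[0.0363,0.0015,-0.0033],85],[[0.017,-0.02,0.012],[0.0363,0.0015,-0.0033],85],[[0.017,-0.02,0.012],[0.0363,0.0015,-0.0033],85],[[0.017,-0.02,0.012],[0.0363,0.0015,-0.0033],85],[[0.017,-0.02,0],[0.0363,0.0015,-0.0033],85],[[0.017,-0.02,0],[0.0363,0.0015,-0.0033],85]]'
python3 -m crank '[[[0.017,-0.02,0],[0.0363,0.0015,-0.0033],85],[[0.017,-0.02,0],[0.0363,0.0015,-0.0033],85],[[0.017,-0.02,0],[0.0363,0.0015,-0.0033],85],[[0.017,-0.02,0],[0.0363,0.0015,-0.0033],85],[[0.017,-0.02,0],[0.0363,0.0015,-0.0033],85],[[0,0,0],[0,0,0],85]]'
python3 - <<'E'
from d import *
R=Rt(0,PH,4.31); x=np.array([.5975,.0773,.142])-.03*R[:,2]
go(x,R,5)
E
```

```text
time: 3.9
eef_pos: [0.5729, 0.1352, 0.2714]
tcp_rot: [[-0.97, -0.108, -0.22], [0.029, 0.842, -0.539], [0.243, -0.529, -0.813]]
force: [-0.0, 0.7, -1.3]
opening: 0.999
time: 4.5
eef_pos: [0.6243, 0.0719, 0.2708]
tcp_rot: [[-0.965, -0.062, -0.256], [-0.063, 0.998, -0.007], [0.256, 0.009, -0.967]]
force: [-0.3, -0.5, -0.6]
opening: 0.996
shift mm [-19.    6.  -99.8] rot deg [-0.6  0.1  0.7] | per row /5: [-0.0063  0.002  -0.0333] [-0.0006  0.0001  0.0008]
0.25 [  3.  35.  61.   0.  99. -91.] 0.0
0.5 [  4.  35.  64.   0.  96. -90.] 0.0
0.75 [  4.  36.  66.   0.  93. -90.] 0.0
1 [  4.  36.  69.  -0.  90. -90.] 0.0
```

```bash
python3 -m crank '[[[-0.0063,0.002,-0.0333],[-0.0006,0.0001,0.0008],85],[[-0.0063,0.002,-0.0333],[-0.0006,0.0001,0.0008],85],[[-0.0063,0.002,-0.0333],[-0.0006,0.0001,0.0008],85],[[-0.0063,0.002,-0.0333],[-0.0006,0.0001,0.0008],85],[[-0.0063,0.002,-0.0333],[-0.0006,0.0001,0.0008],85],[[0,0,0],[0,0,0],85]]'
python3 - <<'E'
from d import *
import cv2
R=Rt(0,PH,4.31); x=np.array([.5975,.0773,.142])
go(x,R,3)
a=r.read_camera("wrist")["frame"]; b=r.read_camera("side")["frame"]; 
cv2.imwrite("pics/w1.png",a); cv2.imwrite("pics/s1.png",cv2.resize(b[120:330,110:430],None,fx=2,fy=2))
E
```

```text
time: 5.1
eef_pos: [0.6031, 0.082, 0.1681]
tcp_rot: [[-0.961, -0.081, -0.263], [-0.077, 0.997, -0.025], [0.264, -0.004, -0.964]]
force: [-0.5, -0.1, -0.4]
opening: 0.997
shift mm [ -5.6  -4.7 -26.1] rot deg [ 0.2 -0.3 -0.3] | per row /3: [-0.0031 -0.0026 -0.0145] [ 0.0004 -0.0006 -0.0006]
0.25 [  4.  36.  70.  -0.  89. -90.] 0.0
0.5 [  4.  37.  71.  -0.  88. -90.] 0.0
0.75 [  4.  37.  71.  -0.  87. -90.] 0.0
1 [  4.  37.  72.  -0.  86. -90.] 0.0
```

View pics/w1.png

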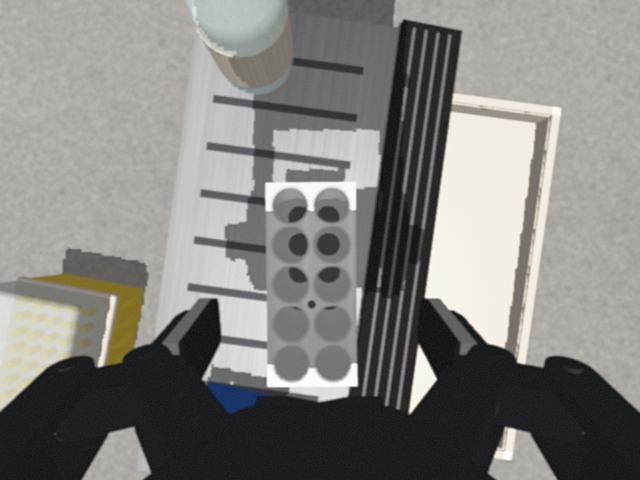

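View pics/s1.png

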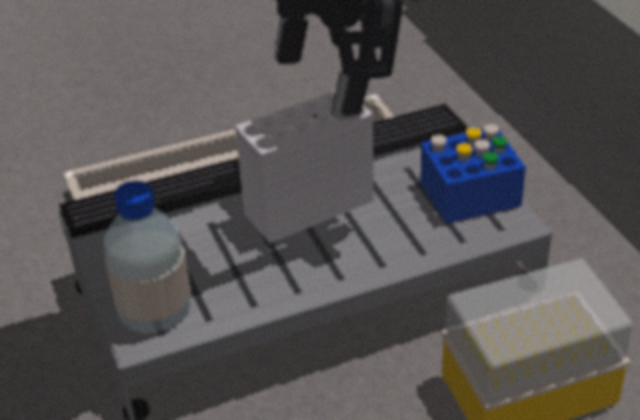

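The wrist view shows the block (cols 267–357) parallel to the jaws and between the fingers (cols 205 and 437), about 5 mm off centre. Next: descend and centre.

```bash
python3 -m crank '[[[-0.0031,-0.0026,-0.0145],[0.0004,-0.0006,-0.0006],85],[[-0.0031,-0.0026,-0.0145],[0.0004,-0.0006,-0.0006],85],[[-0.0031,-0.0026,-0.0145],[0.0004,-0.0006,-0.0006],85],[[0,0,0],[0,0,0],70],[[0,0,0],[0,0,0],60],[[0,0,0],[0,0,0],55]]'
python3 - <<'E'
from d import *
go(np.array([.5975,.0773,.142]),Rt(0,PH,4.31),1)
E
```

```text
time: 5.8
eef_pos: [0.5987, 0.0769, 0.1442]
tcp_rot: [[-0.964, -0.074, -0.255], [-0.072, 0.997, -0.018], [0.255, 0.001, -0.967]]
force: [0.3, 1.3, -0.2]
opening: 0.644
shift mm [-1.2  0.4 -2.2] rot deg [-0.   0.2  0.1] | per row /1: [-0.002   0.0006 -0.0036] [-0.0002  0.0011  0.0004]
0.25 [  4.  37.  72.  -0.  86. -90.] 0.0
0.5 [  4.  37.  72.  -0.  86. -90.] 0.0
0.75 [  4.  37.  72.  -0.  86. -90.] 0.0
1 [  4.  37.  72.  -0.  86. -90.] 0.0
```

```bash
python3 -m crank '[[[-0.002,0.0006,-0.003],[0,0.0011,0.0004],52],[[0,0,0],[0,0,0],48],[[0,0,0],[0,0,0],46],[[0,0,0],[0,0,0],44],[[0,0,0],[0,0,0],42],[[0,0,0],[0,0,0],40]]'
python3 - <<'E'
from d import *
import cv2
s=r.sense();print(s['opening']*85.4,s['ft_torque'])
go(np.array([.5975,.0773,.142]),Rt(0,PH,4.31),1)
cv2.imwrite("pics/w2.png",r.read_camera("wrist")["frame"])
b=r.read_camera("side")["frame"];cv2.imwrite("pics/s2.png",cv2.resize(b[120:330,110:430],None,fx=2,fy=2))
E
```

```text
time: 6.4
eef_pos: [0.5974, 0.0774, 0.1424]
tcp_rot: [[-0.963, -0.075, -0.258], [-0.073, 0.997, -0.018], [0.259, 0.001, -0.966]]
force: [0.0, 1.9, 3.5]
opening: 0.501
42.76393850112163 [ 0.27667291  0.0763735  -0.03234999]
shift mm [ 0.1 -0.1 -0.4] rot deg [-0.1  0.  -0. ] | per row /1: [ 0.0001 -0.0002 -0.0007] [-0.0003  0.     -0.0001]
0.25 [  4.  37.  72.  -0.  86. -90.] 0.0
0.5 [  4.  37.  72.  -0.  86. -90.] 0.0
0.75 [  4.  37.  72.  -0.  86. -90.] 0.0
1 [  4.  37.  72.  -0.  86. -90.] 0.0
```

View pics/s2.png

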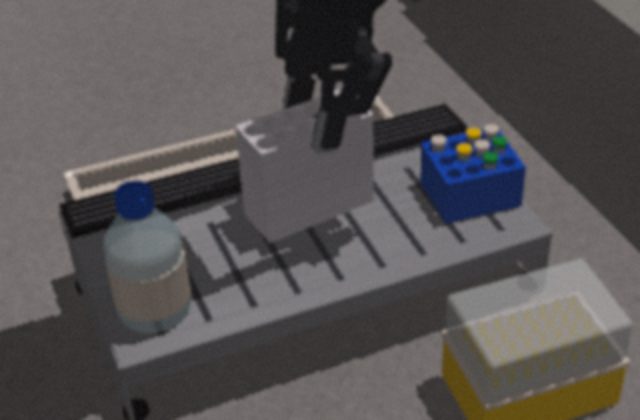

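View pics/w2.png

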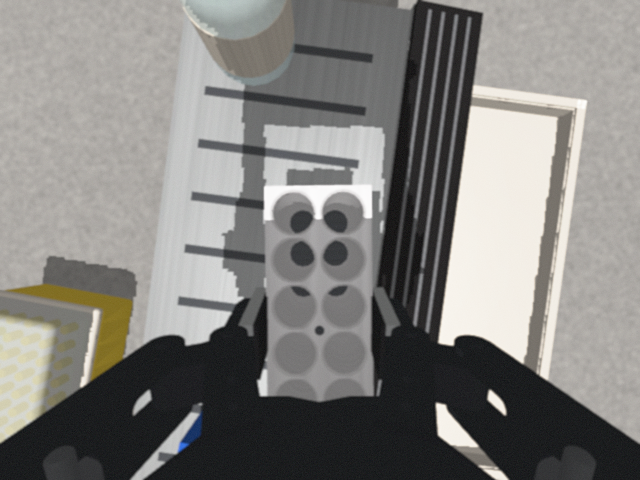

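```bash
python3 -m crank '[[[0,0,0],[0,0,0],36],[[-0.0046,0.0028,0],[0,0,-0.006],36],[[-0.0046,0.0028,0],[0,0,-0.006],36],[[-0.0046,0.0028,0],[0,0,-0.006],36],[[-0.0046,0.0028,0],[0,0,-0.006],36],[[-0.0046,0.0028,0],[0,0,-0.006],36],[[-0.0046,0.0028,0],[0,0,-0.006],36],[[-0.0046,0.0028,0],[0,0,-0.006],36]]'
python3 - <<'E'
from d import *
import cv2
s=r.sense();print(s['opening']*85.4,s['force'])
go(np.array([.578,.0951,.142]),Rt(0,PH,-3.25),1)
cv2.imwrite("pics/w3.png",r.read_camera("wrist")["frame"])
b=r.read_camera("top")["frame"];cv2.imwrite("pics/t3.png",cv2.resize(b[110:395,80:400],None,fx=2,fy=2))
E
```

```text
time: 7.3
eef_pos: [0.5787, 0.0883, 0.1425]
tcp_rot: [[-0.965, 0.058, -0.256], [0.056, 0.998, 0.015], [0.257, -0.0, -0.967]]
force: [6.7, -0.8, 3.2]
opening: 0.498
42.52984279877233 [ 6.7165581  -0.79367337  3.18302409]
shift mm [-0.7  6.8 -0.5] rot deg [0.  0.1 0.1] | per row /1: [-0.0012  0.0113 -0.0008] [0.0001 0.0007 0.0004]
0.25 [  4.  34.  76.   2.  85. -83.] 0.0
0.5 [  5.  34.  76.   2.  85. -83.] 0.0
0.75 [  5.  35.  76.   2.  85. -82.] 0.0
1 [  5.  35.  76.   2.  85. -82.] 0.0
```

View pics/t3.png

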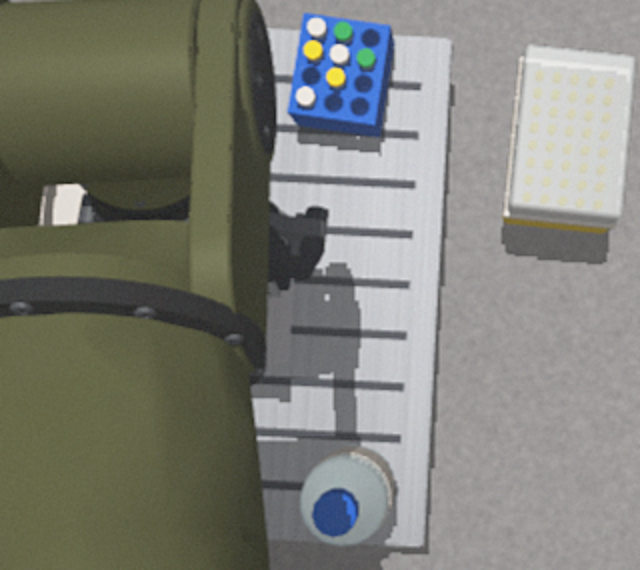

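View pics/w3.png

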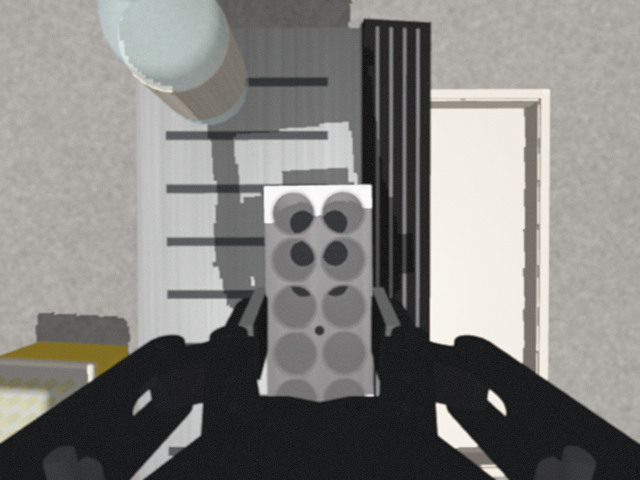

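The block moved with the gripper without slipping in the hand and is now square to the kerb (kerb edge at about col 365, parallel to the block sides). Now creeping to contact.

```bash
python3 -m crank '[[[0,0.0025,0],[0,0.0005,0],36],[[0,0.0025,0],[0,0,0],36],[[0,0.0017,0],[0,0,0],36]]'; python3 -m crank '[[[0,0.0017,0],[0,0,0],36]]';python3 -m crank '[[[0,0.0017,0],[0,0,0],36]]'; python3 -m crank '[[[0,0.0008,0],[0,0,0],36]]'
```

```text
time: 7.7
eef_pos: [0.5782, 0.092, 0.1424]
tcp_rot: [[-0.964, 0.057, -0.26], [0.055, 0.998, 0.014], [0.26, -0.001, -0.966]]
force: [2.0, -9.3, 10.8]
opening: 0.501
time: 7.8
eef_pos: [0.5782, 0.0929, 0.1424]
tcp_rot: [[-0.964, 0.057, -0.26], [0.055, 0.998, 0.013], [0.26, -0.001, -0.966]]
force: [1.0, -5.3, 5.7]
opening: 0.5
time: 7.9
eef_pos: [0.5782, 0.0939, 0.1424]
tcp_rot: [[-0.964, 0.057, -0.26], [0.055, 0.998, 0.013], [0.26, -0.001, -0.966]]
force: [0.8, -8.4, 3.7]
opening: 0.499
time: 8.0
eef_pos: [0.5782, 0.0943, 0.1424]
tcp_rot: [[-0.964, 0.057, -0.26], [0.055, 0.998, 0.013], [0.26, -0.002, -0.966]]
force: [1.1, -10.3, 7.8]
opening: 0.498
```

```bash
for i in 1; do python3 -m crank '[[[0,0.0008,0],[0,0,0],36]]' | grep -E 'pos|force'; python3 -m crank '[[[0,0.0008,0],[0,0,0],36]]'| grep -E 'pos|force'; python3 -m crank '[[[0,0.0008,0],[0,0,0],36]]'| grep -E 'pos|force'; done
python3 - <<'E'
import cv2
from rig import r
print(r.sense()['force'],r.sense()['ft_torque'])
cv2.imwrite("pics/w4.png",r.read_camera("wrist")["frame"])
b=r.read_camera("side")["frame"];cv2.imwrite("pics/s4.png",cv2.resize(b[120:330,110:430],None,fx=2,fy=2))
E
```

```text
eef_pos: [0.5782, 0.0945, 0.1424]
force: [0.6, -11.5, 7.9]
eef_pos: [0.5782, 0.0947, 0.1424]
force: [0.5, -13.2, 7.0]
eef_pos: [0.5782, 0.0949, 0.1425]
force: [0.4, -15.6, 8.4]
[  0.4187078  -15.55287799   8.35379972] [-3.35382683  0.28731286  0.5718195 ]
```

View pics/w4.png

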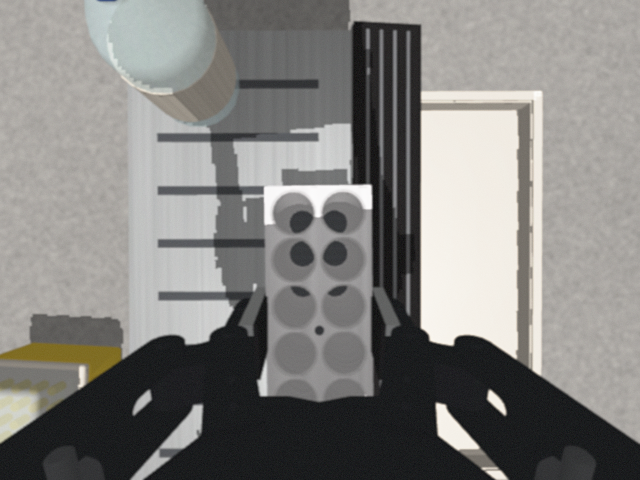

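View pics/s4.png

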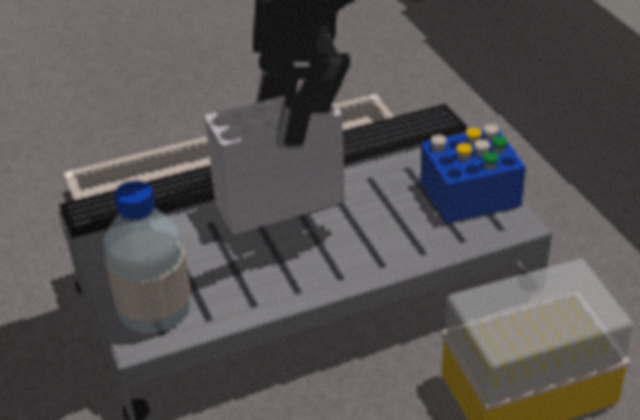

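Contact: force rises 2–4 N per 0.5 mm commanded, while the TCP moves only 0.2 mm. The wrist view shows the block's right side over the kerb line and parallel to it. Planning the lean path.

```bash
cat >> d.py <<'E'
import kin
kin.K0=np.array([.5976,.1150,.08])
def plan(ths,cl=.0007,dz=.0005,d=.018,smax=.0175,alpha=None):
    s=r.sense(); x0=s['eef_pos']; R0=s['tcp_rot']; q=s['q']
    for th in ths:
        a=np.radians(th); x,R=tool(a,PH,d,smax=smax,clear=cl,yk=-.0196); x=x+[0,0,dz]
        dx=(x-x0)/.6; w=Ro.from_matrix(R@R0.T).as_rotvec()/np.pi
        q,e=ikr(x,R,q)
        print(th,"[[%.4f,%.4f,%.4f],[%.4f,%.4f,%.4f],36],"%(*dx,*w),"q",q.round(0),round(e,4)); x0,R0=x,R
E
python3 -m crank '[[[0,0,0],[0,0,0],36],[[0,-0.0015,0],[0,0,0],36]]'
python3 - <<'E'
from d import *
plan(range(3,25,3))
E
```

```text
time: 8.6
eef_pos: [0.5782, 0.0945, 0.1424]
tcp_rot: [[-0.964, 0.057, -0.26], [0.056, 0.998, 0.013], [0.26, -0.002, -0.965]]
force: [0.1, -7.0, 6.5]
opening: 0.5
3 [[-0.0021,0.0037,0.0020],[-0.0161,0.0004,0.0002],36], q [  6.  35.  75.  -0.  85. -80.] 0.0
6 [[0.0003,0.0055,0.0015],[-0.0166,0.0009,-0.0000],36], q [  7.  35.  74.  -3.  86. -78.] 0.0
9 [[0.0003,0.0056,0.0011],[-0.0166,0.0009,0.0000],36], q [  9.  36.  74.  -5.  87. -76.] 0.0
12 [[0.0003,0.0056,0.0008],[-0.0166,0.0009,0.0000],36], q [ 10.  36.  73.  -8.  88. -74.] 0.0
15 [[0.0003,0.0056,0.0005],[-0.0166,0.0009,-0.0000],36], q [ 11.  37.  72. -10.  89. -72.] 0.0
18 [[0.0003,0.0056,0.0001],[-0.0166,0.0009,-0.0000],36], q [ 13.  38.  71. -12.  91. -70.] 0.0
21 [[0.0003,0.0056,-0.0002],[-0.0166,0.0009,0.0000],36], q [ 14.  39.  70. -15.  92. -68.] 0.0
24 [[0.0003,0.0055,-0.0006],[-0.0166,0.0009,-0.0000],36], q [ 15.  40.  70. -17.  93. -66.] 0.0
```

```bash
python3 -m crank '[[[0,0.0037,0.002],[-0.0163,0.0008,0],36],[[0.0003,0.0055,0.0015],[-0.0166,0.0009,0],36],[[0.0003,0.0056,0.0011],[-0.0166,0.0009,0],36]]'
python3 -m crank '[[[0.0003,0.0056,0.0008],[-0.0166,0.0009,0],36],[[0.0003,0.0056,0.0005],[-0.0166,0.0009,0],36]]'
python3 - <<'E'
from d import *
s=r.sense(); print(s['force'],s['ft_torque'],s['opening']); plan(range(18,49,3))
E
```

```text
time: 8.9
eef_pos: [0.5785, 0.105, 0.1448]
tcp_rot: [[-0.962, 0.056, -0.268], [0.096, 0.986, -0.136], [0.257, -0.156, -0.954]]
force: [0.8, -0.0, 0.9]
opening: 0.498
time: 9.1
eef_pos: [0.5787, 0.1118, 0.1455]
tcp_rot: [[-0.96, 0.055, -0.274], [0.122, 0.964, -0.235], [0.251, -0.259, -0.933]]
force: [1.3, -0.3, 0.1]
opening: 0.497
[ 1.32891426 -0.31941923  0.06691042] [ 0.1638272  -0.3754959  -0.13139739] 0.49651737273867247
18 [[-0.0014,0.0028,0.0009],[-0.0167,0.0006,0.0001],36], q [ 13.  38.  71. -12.  91. -70.] 0.0
21 [[0.0003,0.0056,-0.0002],[-0.0166,0.0009,0.0000],36], q [ 14.  39.  70. -15.  92. -68.] 0.0
24 [[0.0003,0.0055,-0.0006],[-0.0166,0.0009,-0.0000],36], q [ 15.  40.  70. -17.  93. -66.] 0.0
27 [[0.0003,0.0054,-0.0009],[-0.0166,0.0009,0.0000],36], q [ 16.  41.  69. -19.  95. -64.] 0.0
30 [[0.0003,0.0053,-0.0013],[-0.0166,0.0009,0.0000],36], q [ 17.  42.  68. -21.  96. -63.] 0.0
33 [[0.0003,0.0052,-0.0016],[-0.0166,0.0009,-0.0000],36], q [ 18.  43.  67. -23.  98. -61.] 0.0
36 [[0.0003,0.0050,-0.0019],[-0.0166,0.0009,0.0000],36], q [ 19.  44.  66. -25.  99. -60.] 0.0
39 [[0.0003,0.0048,-0.0023],[-0.0166,0.0009,-0.0000],36], q [ 20.  45.  65. -27. 101. -59.] 0.0
42 [[0.0003,0.0045,-0.0026],[-0.0166,0.0009,0.0000],36], q [ 21.  47.  64. -30. 103. -57.] 0.0
45 [[0.0002,0.0043,-0.0029],[-0.0166,0.0009,0.0000],36], q [ 22.  48.  63. -31. 104. -56.] 0.0
48 [[0.0002,0.0039,-0.0032],[-0.0166,0.0009,0.0000],36], q [ 23.  50.  62. -33. 106. -55.] 0.0
```

```bash
python3 -m crank '[[[0,0.004,0],[-0.0166,0.0008,0],36],[[0.0003,0.0056,-0.0002],[-0.0166,0.0009,0],36],[[0.0003,0.0055,-0.0006],[-0.0166,0.0009,0],36],[[0.0003,0.0054,-0.0009],[-0.0166,0.0009,0],36],[[0.0003,0.0053,-0.0013],[-0.0166,0.0009,0],36],[[0,0,0],[0,0,0],36]]'
python3 - <<'E'
from d import *
import cv2
s=r.sense(); print(s['force'],s['ft_torque'],s['opening']); plan([30,33,36,39,42])
b=r.read_camera("side")["frame"];cv2.imwrite("pics/s5.png",cv2.resize(b[120:330,110:430],None,fx=2,fy=2))
E
```

```text
time: 9.7
eef_pos: [0.5793, 0.1282, 0.1435]
tcp_rot: [[-0.957, 0.048, -0.286], [0.183, 0.865, -0.468], [0.225, -0.5, -0.837]]
force: [-0.2, 1.3, 4.9]
opening: 0.502
[-0.21418066  1.26669378  4.90446941] [ 0.10589895 -0.14256763 -0.12873674] 0.5023440310900656
30 [[-0.0011,-0.0025,0.0012],[-0.0001,-0.0002,-0.0004],36], q [ 17.  42.  68. -21.  96. -63.] 0.0
33 [[0.0003,0.0052,-0.0016],[-0.0166,0.0009,-0.0000],36], q [ 18.  43.  67. -23.  98. -61.] 0.0
36 [[0.0003,0.0050,-0.0019],[-0.0166,0.0009,0.0000],36], q [ 19.  44.  66. -25.  99. -60.] 0.0
39 [[0.0003,0.0048,-0.0023],[-0.0166,0.0009,-0.0000],36], q [ 20.  45.  65. -27. 101. -59.] 0.0
42 [[0.0003,0.0045,-0.0026],[-0.0166,0.0009,0.0000],36], q [ 21.  47.  64. -30. 103. -57.] 0.0
```

View pics/s5.png

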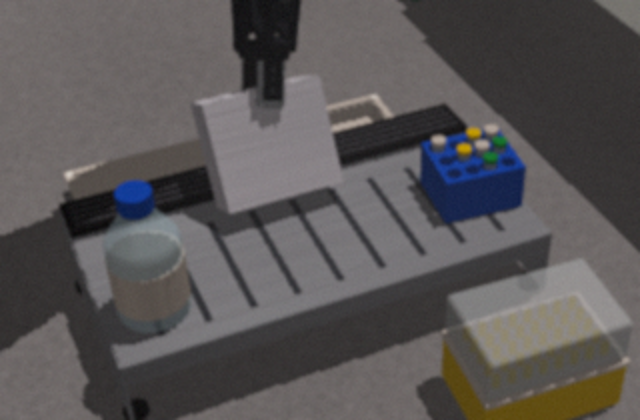

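The block leans about 30°, held by the fingers, foot on the landing, forces light. Continuing.

```bash
python3 -m crank '[[[0,0.0035,-0.0006],[-0.0166,0.0009,0],36],[[0.0003,0.005,-0.0019],[-0.0166,0.0009,0],36],[[0.0003,0.0048,-0.0023],[-0.0166,0.0009,0],36],[[0.0003,0.0045,-0.0026],[-0.0166,0.0009,0],36],[[0,0,0],[0,0,0],36]]'
python3 - <<'E'
from d import *
s=r.sense(); print(s['force'],s['ft_torque'],s['opening']); plan([42]);plan(range(45,70,3))
E
```

```text
time: 10.25
eef_pos: [0.5796, 0.1386, 0.1384]
tcp_rot: [[-0.955, 0.041, -0.295], [0.227, 0.742, -0.631], [0.193, -0.669, -0.718]]
force: [-0.2, -0.0, 1.3]
opening: 0.5
[-0.16120347 -0.00366609  1.2532682 ] [ 0.05696078 -0.27438698 -0.03501857] 0.4997560391717832
42 [[-0.0005,-0.0003,0.0013],[-0.0001,-0.0003,-0.0003],36], q [ 21.  47.  64. -30. 103. -57.] 0.0
45 [[-0.0003,0.0039,-0.0016],[-0.0168,0.0006,-0.0003],36], q [ 22.  48.  63. -31. 104. -56.] 0.0
48 [[0.0002,0.0039,-0.0032],[-0.0166,0.0009,0.0000],36], q [ 23.  50.  62. -33. 106. -55.] 0.0
51 [[0.0002,0.0035,-0.0035],[-0.0166,0.0009,-0.0000],36], q [ 24.  51.  61. -35. 107. -54.] 0.0
54 [[0.0002,0.0030,-0.0038],[-0.0166,0.0009,-0.0000],36], q [ 24.  52.  60. -37. 109. -54.] 0.0
57 [[0.0002,0.0037,-0.0033],[-0.0166,0.0009,-0.0000],36], q [ 25.  54.  59. -39. 111. -53.] 0.0
60 [[0.0002,0.0042,-0.0030],[-0.0166,0.0009,-0.0000],36], q [ 25.  55.  58. -41. 113. -52.] 0.0
63 [[0.0002,0.0040,-0.0032],[-0.0166,0.0009,-0.0000],36], q [ 26.  57.  57. -43. 114. -52.] 0.0
66 [[0.0002,0.0038,-0.0034],[-0.0166,0.0009,0.0000],36], q [ 27.  58.  56. -45. 116. -51.] 0.0
69 [[0.0002,0.0036,-0.0036],[-0.0166,0.0009,-0.0000],36], q [ 27.  60.  55. -47. 118. -51.] 0.0
```

```bash
python3 -m crank '[[[0,0.0039,-0.0018],[-0.0166,0.0007,0],36],[[0.0002,0.0039,-0.0032],[-0.0166,0.0009,0],36],[[0.0002,0.0035,-0.0035],[-0.0166,0.0009,0],36],[[0.0002,0.003,-0.0038],[-0.0166,0.0009,0],36],[[0.0002,0.0037,-0.0033],[-0.0166,0.0009,0],36],[[0,0,0],[0,0,0],36]]'
python3 - <<'E'
from d import *
s=r.sense(); print(s['force'],s['ft_torque'],s['opening']); plan([57]);plan(range(60,88,3))
import cv2
b=r.read_camera("side")["frame"];cv2.imwrite("pics/s6.png",cv2.resize(b[120:330,110:430],None,fx=2,fy=2))
E
```

```text
time: 10.85
eef_pos: [0.5799, 0.1488, 0.1281]
tcp_rot: [[-0.952, 0.03, -0.304], [0.27, 0.545, -0.793], [0.142, -0.838, -0.527]]
force: [0.4, -1.4, -3.4]
opening: 0.5
[ 0.37582206 -1.39066023 -3.39458048] [ 0.71123921 -0.53058437  0.10835782] 0.49954908575005996
57 [[0.0001,0.0010,0.0018],[-0.0006,-0.0003,-0.0003],36], q [ 25.  54.  59. -39. 111. -53.] 0.0
60 [[0.0003,0.0052,-0.0012],[-0.0172,0.0006,-0.0002],36], q [ 25.  55.  58. -41. 113. -52.] 0.0
63 [[0.0002,0.0040,-0.0032],[-0.0166,0.0009,-0.0000],36], q [ 26.  57.  57. -43. 114. -52.] 0.0
66 [[0.0002,0.0038,-0.0034],[-0.0166,0.0009,0.0000],36], q [ 27.  58.  56. -45. 116. -51.] 0.0
69 [[0.0002,0.0036,-0.0036],[-0.0166,0.0009,-0.0000],36], q [ 27.  60.  55. -47. 118. -51.] 0.0
72 [[0.0002,0.0034,-0.0038],[-0.0166,0.0009,-0.0000],36], q [ 27.  62.  54. -49. 120. -50.] 0.0
75 [[0.0002,0.0032,-0.0040],[-0.0166,0.0009,0.0000],36], q [ 28.  63.  53. -51. 121. -50.] 0.0
78 [[0.0002,0.0030,-0.0042],[-0.0166,0.0009,-0.0000],36], q [ 28.  65.  52. -53. 123. -50.] 0.0
81 [[0.0002,0.0028,-0.0043],[-0.0166,0.0009,0.0000],36], q [ 28.  66.  51. -55. 125. -50.] 0.0
84 [[0.0001,0.0026,-0.0045],[-0.0166,0.0009,-0.0000],36], q [ 29.  68.  50. -58. 126. -50.] 0.0
87 [[0.0001,0.0023,-0.0046],[-0.0166,0.0009,0.0000],36], q [ 29.  69.  49. -60. 128. -50.] 0.0043
```

View pics/s6.png

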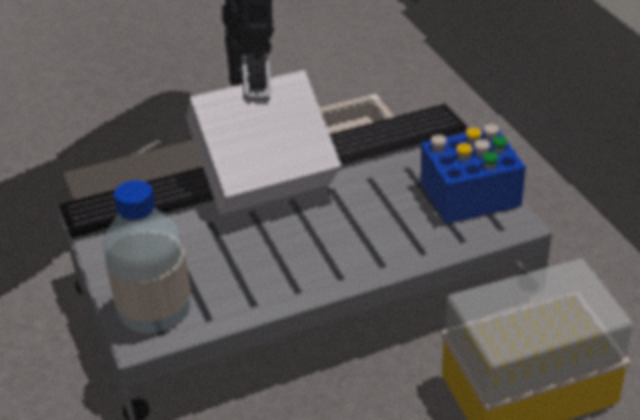

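The lean is about 57°, past the balance point, with the gripper taking a few newtons. Continuing to about 84°.

```bash
python3 -m crank '[[[0.0002,0.0048,-0.0016],[-0.0168,0.0008,0],36],[[0.0002,0.004,-0.0032],[-0.0166,0.0009,0],36],[[0.0002,0.0038,-0.0034],[-0.0166,0.0009,0],36],[[0.0002,0.0036,-0.0036],[-0.0166,0.0009,0],36],[[0,0,0],[0,0,0],36]]'
python3 - <<'E'
from d import *
s=r.sense(); print(s['force'],s['ft_torque'],s['opening']); plan([69]); plan(range(72,87,3))
E
```

```text
time: 11.4
eef_pos: [0.5804, 0.1583, 0.121]
tcp_rot: [[-0.951, 0.02, -0.309], [0.295, 0.362, -0.884], [0.094, -0.932, -0.35]]
force: [0.1, -1.0, -7.0]
opening: 0.498
[ 0.11456233 -1.01790424 -6.99322259] [ 1.58460819 -0.5683406   0.00256346] 0.49774766392582054
69 [[0.0000,0.0008,0.0004],[-0.0015,-0.0001,-0.0003],36], q [ 27.  60.  55. -47. 118. -51.] 0.0
72 [[0.0002,0.0042,-0.0035],[-0.0181,0.0008,-0.0003],36], q [ 27.  62.  54. -49. 120. -50.] 0.0
75 [[0.0002,0.0032,-0.0040],[-0.0166,0.0009,0.0000],36], q [ 28.  63.  53. -51. 121. -50.] 0.0
78 [[0.0002,0.0030,-0.0042],[-0.0166,0.0009,-0.0000],36], q [ 28.  65.  52. -53. 123. -50.] 0.0
81 [[0.0002,0.0028,-0.0043],[-0.0166,0.0009,0.0000],36], q [ 28.  66.  51. -55. 125. -50.] 0.0
84 [[0.0001,0.0026,-0.0045],[-0.0166,0.0009,-0.0000],36], q [ 29.  68.  50. -58. 126. -50.] 0.0
```

```bash
python3 -m crank '[[[0.0002,0.004,-0.0037],[-0.0176,0.0009,0],36],[[0.0002,0.0032,-0.004],[-0.0166,0.0009,0],36],[[0.0002,0.003,-0.0042],[-0.0166,0.0009,0],36],[[0.0002,0.0028,-0.0043],[-0.0166,0.0009,0],36],[[0.0001,0.0026,-0.0045],[-0.0166,0.0009,0],36],[[0,0,0],[0,0,0],36]]'
python3 - <<'E'
from d import *
s=r.sense(); print(s['q'],s['force'],s['ft_torque'],s['opening']); plan([84,85,86])
import cv2
b=r.read_camera("side")["frame"];cv2.imwrite("pics/s7.png",cv2.resize(b[120:330,110:430],None,fx=2,fy=2))
cv2.imwrite("pics/w7.png",r.read_camera("wrist")["frame"])
b=r.read_camera("top")["frame"];cv2.imwrite("pics/t7.png",cv2.resize(b[110:395,80:400],None,fx=2,fy=2))
E
```

```text
time: 12.0
eef_pos: [0.5812, 0.1673, 0.109]
tcp_rot: [[-0.95, 0.006, -0.312], [0.311, 0.107, -0.944], [0.027, -0.994, -0.104]]
force: [-0.3, -0.6, -7.5]
opening: 0.502
[ 28.4894052   67.78148213  50.36724237 -57.55308057 126.15015183
 -50.00469884] [-0.31171298 -0.56905255 -7.48991523] [ 1.70591354e+00 -4.99111651e-01 -1.21782698e-03] 0.5015545569274568
84 [[-0.0004,0.0010,-0.0005],[-0.0009,0.0002,-0.0004],36], q [ 29.  68.  50. -58. 126. -50.] 0.0
85 [[0.0000,0.0008,-0.0015],[-0.0055,0.0003,0.0000],36], q [ 29.  68.  50. -58. 127. -50.] 0.0
86 [[0.0000,0.0008,-0.0015],[-0.0055,0.0003,0.0000],36], q [ 29.  69.  50. -59. 127. -50.] 0.0
```

View pics/s7.png

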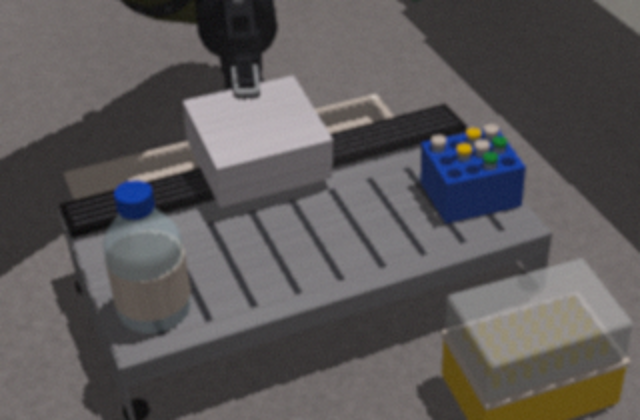

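View pics/w7.png

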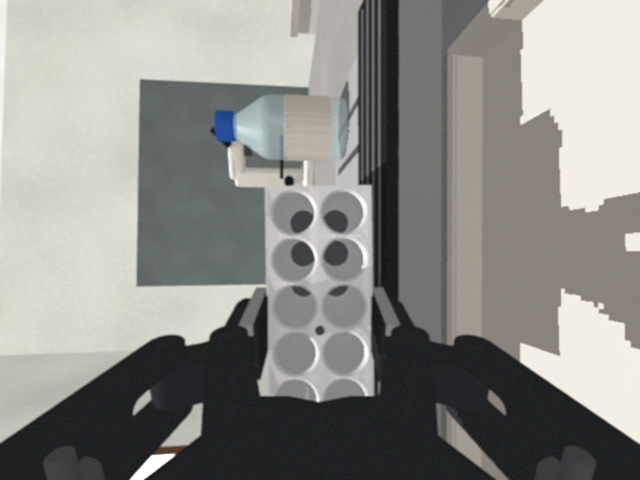

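View pics/t7.png

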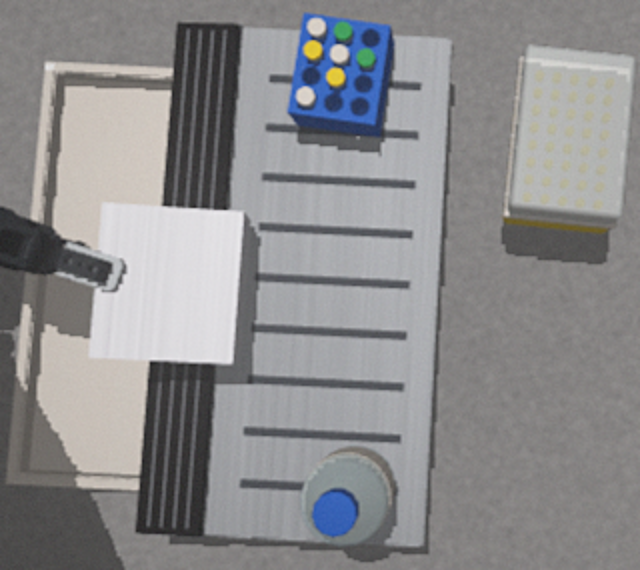

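Lean is about 84°: the jaws hold the top overhang clear of the ledge, and the block sits square in the top view (cols 90–250). Checking whether sliding it along the kerb would allow the full 95°.

Run:
```python
from d import *
q0=r.sense()['q']
for yk in (-.02,-.04,-.05,-.06,-.07,-.08,-.09):
    q=q0
    for th in range(80,97,1):
        x,R=tool(np.radians(th),PH,.018,yk=yk); q,e=ikr(x,R,q)
        if e>.004: break
        g=q
    print(yk,th-1,g.round(0))
```

```text
-0.02 87 [ 29.  70.  49. -60. 128. -50.]
-0.04 90 [ 30.  69.  53. -60. 129. -47.]
-0.05 91 [ 30.  68.  55. -59. 129. -46.]
-0.06 93 [ 30.  69.  56. -59. 130. -44.]
-0.07 95 [ 31.  69.  58. -60. 131. -43.]
-0.08 95 [ 31.  68.  60. -59. 131. -41.]
-0.09 95 [ 32.  67.  62. -58. 131. -40.]
```

```bash
python3 -m crank '[[[-0.01,0.0006,0.0008],[0,0,0],36],[[-0.013,0.0007,0],[0,0,0],36],[[-0.013,0.0007,0],[0,0,0],36],[[-0.013,0.0007,0],[0,0,0],36],[[-0.013,0.0007,0],[0,0,0],36],[[-0.013,0.0007,0],[0,0,0],36],[[-0.013,0.0007,0],[0,0,0],36],[[-0.01,0.0006,0],[0,0,0],36]]'
python3 - <<'E'
from d import *
s=r.sense(); yk=(s['eef_pos']-kin.K0)@KY; print(yk,s['force'],s['q'].round(1))
x0,R0,q=s['eef_pos'],s['tcp_rot'],s['q']
for th in (84,86,88,90,92,94,95):
    x,R=tool(np.radians(th),PH,.018,clear=.0012,yk=yk); dx=(x-x0)/.6; w=Ro.from_matrix(R@R0.T).as_rotvec()/np.pi; q,e=ikr(x,R,q)
    print(th,dx.round(4),w.round(4),q.round(0),round(e,4)); x0,R0=x,R
E
```

```text
time: 12.95
eef_pos: [0.522, 0.1711, 0.1109]
tcp_rot: [[-0.95, 0.009, -0.311], [0.31, 0.106, -0.945], [0.024, -0.994, -0.104]]
force: [0.2, 0.7, -5.9]
opening: 0.5
-0.07866335699854751 [ 0.22108366  0.73350942 -5.93500652] [ 31.   61.7  62.6 -51.8 124.3 -42.2]
84 [ 0.      0.0001 -0.0036] [-0.0005  0.0011 -0.0005] [ 31.  62.  62. -52. 124. -42.] 0.0
86 [ 0.0001  0.0016 -0.003 ] [-0.0111  0.0006  0.    ] [ 31.  63.  62. -53. 126. -42.] 0.0
88 [ 0.0001  0.0015 -0.0031] [-0.0111  0.0006  0.    ] [ 31.  64.  61. -54. 127. -42.] 0.0
90 [ 0.0001  0.0014 -0.0031] [-0.0111  0.0006  0.    ] [ 31.  65.  61. -55. 128. -42.] 0.0
92 [ 0.0001  0.0013 -0.0032] [-0.0111  0.0006 -0.    ] [ 31.  66.  60. -57. 129. -42.] 0.0
94 [ 0.0001  0.0012 -0.0032] [-0.0111  0.0006 -0.    ] [ 31.  67.  60. -58. 130. -42.] 0.0
95 [ 0.      0.0005 -0.0016] [-0.0055  0.0003 -0.    ] [ 31.  68.  60. -59. 131. -42.] 0.0
```

```bash
python3 -m crank '[[[0,0.0016,-0.004],[-0.0113,0.0008,0],36],[[0.0001,0.0015,-0.0035],[-0.0111,0.0006,0],36],[[0.0001,0.0014,-0.0035],[-0.0111,0.0006,0],36],[[0.0001,0.0013,-0.0035],[-0.0111,0.0006,0],36],[[0.0001,0.0012,-0.0032],[-0.0111,0.0006,0],36],[[0,0.0005,-0.0016],[-0.0052,0.0002,0],36],[[0,0,0],[0,0,0],36]]'
python3 - <<'E'
from d import *
s=r.sense(); yk=(s['eef_pos']-kin.K0)@KY; print(yk,s['force'],s['ft_torque'],s['q'].round(1))
for cl in (.0012,0):
    x,R=tool(np.radians(95),PH,.018,clear=cl,yk=yk);print((x-s['eef_pos'])*1000,np.degrees(Ro.from_matrix(R@s['tcp_rot'].T).as_rotvec()).round(2))
print("lean of tool",np.degrees(np.arctan2(-s['tcp_rot'][:,1]@UZ,-s['tcp_rot'][:,1]@KX)))
E
```

```text
time: 13.65
eef_pos: [0.5228, 0.1754, 0.0986]
tcp_rot: [[-0.95, -0.003, -0.311], [0.31, -0.086, -0.947], [-0.024, -0.996, 0.083]]
force: [0.5, -0.1, -6.6]
opening: 0.499
-0.07813037437020766 [ 0.50333098 -0.08839361 -6.58300731] [ 1.67412922 -0.57558182 -0.0465616 ] [ 31.3  67.7  59.7 -58.7 130.8 -41.5]
[ 0.0157177   0.27679749 -0.24391175] [-0.03  0.12 -0.11]
[ 0.00978838  0.17237881 -1.43934538] [-0.03  0.12 -0.11]
lean of tool 94.96166579520938
```

Lean is 95°, with the block carried about 1 mm above the ledge. Lowering it in small steps until the force shows it is resting.

```bash
python3 -m crank '[[[0,0,-0.0013],[0,0,0],36]]'|grep -E 'pos|force'; python3 -m crank '[[[0,0,-0.0008],[0,0,0],36]]'|grep -E 'pos|force';python3 -m crank '[[[0,0,-0.0008],[0,0,0],36]]'|grep -E 'pos|force'; python3 -m crank '[[[0,0,0],[0,0,0],36]]'|grep -E 'pos|force'
```

```text
eef_pos: [0.523, 0.1755, 0.0987]
force: [0.9, 1.4, -5.6]
eef_pos: [0.523, 0.1755, 0.0984]
force: [0.2, -0.1, -5.4]
eef_pos: [0.523, 0.1755, 0.0979]
force: [0.1, -0.1, -3.6]
eef_pos: [0.523, 0.1756, 0.0979]
force: [0.2, -0.4, -4.3]
```

```bash
for i in 1; do python3 -m crank '[[[0,0,-0.0008],[0,0,0],36]]'|grep -E 'pos|force'; python3 -m crank '[[[0,0,-0.0008],[0,0,0],36]]'|grep -E 'pos|force';python3 -m crank '[[[0,0,-0.0005],[0,0,0],36]]'|grep -E 'pos|force';  done
python3 - <<'E'
from d import *
import h,cv2
c=r.read_camera("top"); W=h.pts(c)
T=W[(W[...,2]>.105)&(W[...,2]<.14)&(abs(W[...,0]-.522)<.06)&(W[...,1]>.09)&(W[...,1]<.195)]
A=np.c_[(T-kin.K0)@KX,(T-kin.K0)@KY]; ok=abs(A[:,1]+.078)<.045; 
print("back face kx range",A[:,0].min(),A[:,0].max()); B=np.c_[A,np.ones(len(A))][(A[:,0]<0)]; T=T[A[:,0]<0]
cf=np.linalg.lstsq(B,T[:,2]-.08,rcond=None)[0]; 
res=T[:,2]-.08-B@cf; k=abs(res)<.004; cf=np.linalg.lstsq(B[k],T[k,2]-.08,rcond=None)[0]; print(cf, "slope deg",np.degrees(np.arctan(cf[0])))
cv2.imwrite("pics/t8.png",cv2.resize(c["frame"][110:395,80:400],None,fx=2,fy=2))
E
```

```text
eef_pos: [0.523, 0.1756, 0.0977]
force: [0.3, -0.1, -0.1]
eef_pos: [0.523, 0.1757, 0.0975]
force: [-1.0, -1.0, 5.7]
eef_pos: [0.523, 0.1757, 0.0975]
force: [-1.0, -1.9, 7.4]
back face kx range -0.07616091692237695 0.016402075670139585
[ 0.08314543 -0.00317358  0.04417665] slope deg 4.752949506599098
```

View pics/t8.png

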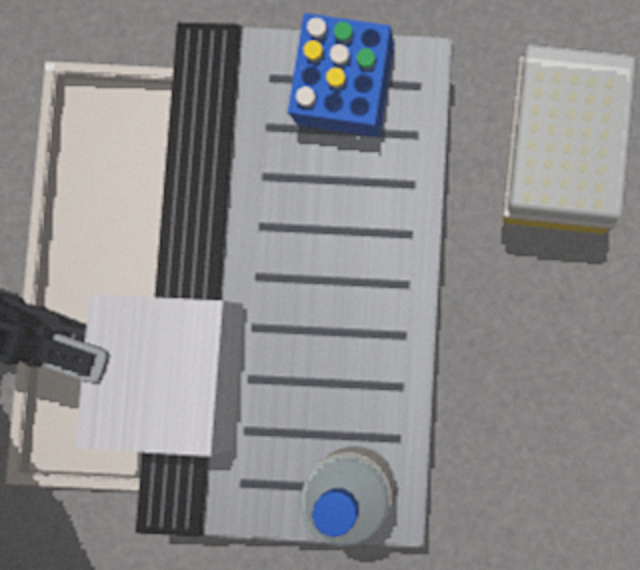

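The block rests on the ledge: the vertical force went from -6.6 to +7 N, and the top view gives a face slope of 4.75° with z = 44.2 mm at the kerb (expected 5° and 44.2 mm). Its end overhangs the ledge at cols 78–150. Opening slowly.

```bash
python3 -m crank '[[[0,0,0.0005],[0,0,0],42],[[0,0,0],[0,0,0],44],[[0,0,0],[0,0,0],46],[[0,0,0],[0,0,0],48],[[0,0,0],[0,0,0],52],[[0,0,0],[0,0,0],58],[[0,0,0],[0,0,0],64],[[0,0,0],[0,0,0],64]]'
python3 -m crank '[[[0.004,0.012,-0.001],[0,0,0],64],[[0.01,0.0315,-0.0028],[0,0,0],64],[[0.01,0.0315,-0.0028],[0,0,0],64],[[0.01,0.0315,-0.0028],[0,0,0],64],[[0.01,0.0315,0],[0,0,0],64],[[0,0.02,0.01],[0,0,0],64],[[0,0,0],[0,0,0],64]]'
python3 - <<'E'
from d import *
import h,cv2
c=r.read_camera("top"); W=h.pts(c)
sel=(W[...,2]>.105)&(W[...,2]<.14)&(abs(W[...,0]-.522)<.07)&(W[...,1]>.08)&(W[...,1]<.2)
T=W[sel]; A=np.c_[(T-kin.K0)@KX,(T-kin.K0)@KY]
print(cv2.minAreaRect((A*1000).astype(np.float32)))
cf=np.linalg.lstsq(np.c_[A,np.ones(len(A))],T[:,2]-.08,rcond=None)[0]; print(cf,np.degrees(np.arctan(cf[0])))
cv2.imwrite("pics/t9.png",cv2.resize(c["frame"][110:395,80:400],None,fx=2,fy=2))
b=r.read_camera("side")["frame"];cv2.imwrite("pics/s9.png",cv2.resize(b[120:330,110:430],None,fx=2,fy=2))
E
```

```text
time: 15.2
eef_pos: [0.523, 0.1756, 0.0969]
tcp_rot: [[-0.95, -0.001, -0.311], [0.31, -0.085, -0.947], [-0.026, -0.996, 0.081]]
force: [0.9, 1.5, 4.0]
opening: 0.751
time: 15.9
eef_pos: [0.5302, 0.2678, 0.0925]
tcp_rot: [[-0.948, 0.005, -0.318], [0.317, -0.068, -0.946], [-0.026, -0.998, 0.063]]
force: [0.4, -0.4, 0.6]
opening: 0.75
((-30.66560173034668, -77.84004974365234), (100.10332489013672, 93.39664459228516), 89.86940002441406)
[0.04621088 0.00106822 0.04257565] 2.6458061019872217
```

View pics/t9.png

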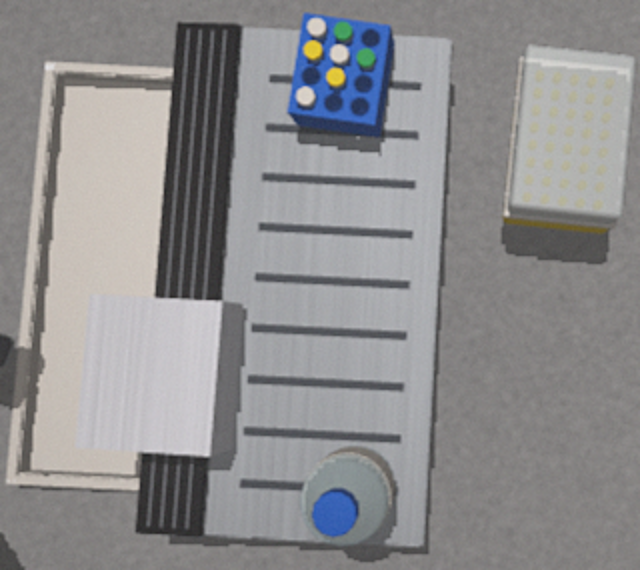

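View pics/s9.png

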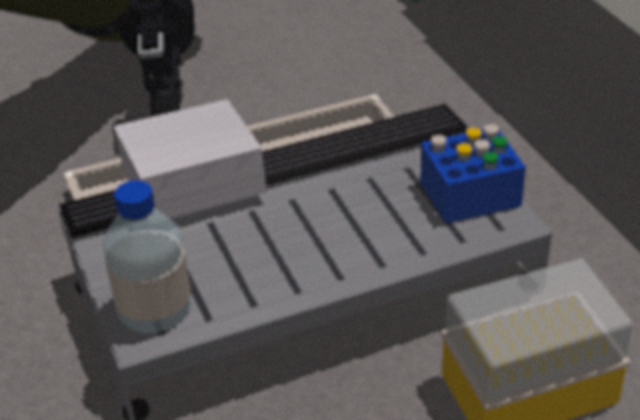

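Run:
```python
from d import *
import h
c=r.read_camera("top"); W=h.pts(c)
T=W[(W[...,2]>.11)&(W[...,2]<.14)&(abs(W[...,0]-.522)<.07)&(W[...,1]>.08)&(W[...,1]<.2)]; A=np.c_[(T-kin.K0)@KX,(T-kin.K0)@KY]
k=(abs(A[:,1]+.078)<.045)&(A[:,0]>-.07)&(A[:,0]<.008)
cf=np.linalg.lstsq(np.c_[A,np.ones(len(A))][k],T[k,2]-.08,rcond=None)[0]; print(cf,np.degrees(np.arctan(cf[0])),"centre z",cf[2]+cf[0]*-.03-cf[1]*.078-.022)
s=r.sense(); print(s['force'],s['joint_vel'].round(2))
r.sign_off()
```

```text
[0.08652116 0.00038381 0.04439101] 4.944982414816998 centre z 0.01976543544168998
[ 0.29560545  0.76405975 -0.3457332 ] [-0.4   0.16  0.05  0.06  0.01 -0.12]
the job is handed in; nothing more can be done
```

The block is lying on its side on the ledge with its wells facing the drip tray, and the job is handed in. It took about 16 s of the 72 s allowed.

I gripped the block lightly near its top and slid it along the landing. That turned it square and brought it up against the kerb, with a contact force of about 15 N. I then tipped it over the kerb edge in the grip at about 30°/s. At 84° lean I shifted it about 58 mm along the kerb, carried just clear of the edge, because a wrist joint limit stopped the arm going further there. I finished the tip to 95°, lowered it until the ledge took its weight, opened the jaws slowly and backed away.

**Last checks, from the top camera:**

| Check | Measured | Required |
|---|---|---|
| Tilt of the block's z axis | 4.9° below level | 0 to 10° below level |
| Centre past the kerb edge | about 30 mm | 2 to 45 mm |
| Centre above the kerb edge | about 19.8 mm | 13 to 29 mm |
| Angle to straight across the kerb | about 0.1° | within 14° |

- **Other objects:** the rack, bottle and tip box look unmoved in the pictures. I did not measure them again at the end.
- **Gripper:** it is clear of everything, with force readings near zero.

**Disagreements:**
- **Kerb position:** the colour edge and the stand's outline put it about 2 mm apart. The contact point fell between them, and I used that.
- **Final slope:** a first fit gave 2.6° because it included pixels from the block's side. Leaving those out gave the 4.9°.

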